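# Lock the lid of the lamp-adapter box on a packing bench

## Task

Lock the lid of the storage box that has the orange clips: flip its four hinged side clips down one after another until each lies flat along the side of the box. Leave the similar box with the blue clips untouched.

Things in the scene. Friction and masses are not known exactly. Their poses are not given: they have to be found in the camera images.
- box: The box to lock, fixed to the bench: grey, 170 (x) by 150 (y) by 100 mm high over its flat lid; the lid's white frame, 176 by 156 mm, has a clear window showing white lamp adapters. One ORANGE clip in the middle of each side, raised: all four are alike, see the +x one. Origin: centre of its underside, on the bench; x and y along its sides, z up.
- box_front (a joint): Orange clip on the box's -x side, its middle on the box's -x axis, hinge axis 92 mm out from the box's centre and 90 mm up. 0 = down along the wall, 1.57 = straight out, level; starts at 1.25 to 1.85 and stays as left. 
- box_back (a joint): Orange clip on the box's +x side, its middle on the box's +x axis, hinge axis 92 mm out from the box's centre and 90 mm up. 0 = down along the wall, 1.57 = straight out, level; starts at 1.25 to 1.85 and stays as left. Flap 46 mm wide, 36 long, 4 thick, with a bead along its free end; down, that is 54 mm up and 6 mm outside the hinge axis. 0.025 N m turns it (1 to 4 N).
- box_left (a joint): Orange clip on the box's +y side, its middle on the box's +y axis, hinge axis 82 mm out from the box's centre and 90 mm up. 0 = down along the wall, 1.57 = straight out, level; starts at 1.25 to 1.85 and stays as left. 
- box_right (a joint): Orange clip on the box's -y side, its middle on the box's -y axis, hinge axis 82 mm out from the box's centre and 90 mm up. 0 = down along the wall, 1.57 = straight out, level; starts at 1.25 to 1.85 and stays as left. 
- other: The bystander box, fixed to the bench: same shape and size (170 by 150 by 100 mm, raised flaps reach 45 mm beyond its walls), but with four BLUE clips, raised, and wire springs under its window. Not to be touched. Origin: centre of its underside.

How it is judged:
By the outcome, as a careful person would: the job done as asked, in the order asked, and still so for the second after the job is handed in, with the robot touching nothing.
It also fails if it takes over 53 s, if anything falls off the work surface, if the arm or the gripper's body presses on something with over 40 N, if the wrist force passes 120 N, or if a joint passes its speed limit or range.

## Robot

A 6-joint arm with a two-finger parallel gripper is mounted at the origin on the work surface. World frame = base frame: x ahead of the robot, y to its left, z up, the work surface at z = 0. Lengths are in mm, angles in rad, forces in N, time in s.
With the tool pointing down it reaches from about 350 to 875 mm from the base axis. Payload 4.2 kg.
Tool frame: the origin (TCP) lies between the finger pads; the fingertips stand 17 mm ahead of it and the grasp point (between the pads) lies 2 mm behind it (nose_length is the distance from the TCP to the fingertips, in mm); z points along the fingers, y is the direction in which the jaws open and shut (so a half turn about z gives the same grasp; the last joint's range is limited). The gripper opens to 85 mm and grips with 20 to 120 N. Pads are 22 mm wide; open, the fingers measure 114 mm over their backs; the gripper's body (76 mm by 85 mm) begins 54 mm behind the grasp point. The pads swing forward as they close: fully open they stand 13 mm farther back than shut.
Start: joints at [1.432, 0.385, 0.008, 0, -1.194, -0.259], TCP at [242.086, 576.189, 248.312] pointing down, gripper open.
Joint ranges: [-3.14, 3.14], [-1.21, 2.06], [-1.07, 1.41], [-3.16, 2.05], [-2.99, -0.16], [-3.1, 3.1]. Speed limits (rad/s): [2.79, 2.79, 3.14, 3.14, 3.14, 3.14].

## Interface

Orientations are given as a unit quaternion [x, y, z, w].
In Python, from bench import * gives the robot as it stands.
- The arm moves only by the tool jog_arm, never from a script. Its argument "increments" is a list of rows, each a list of 4 numbers: the shift along the tool's x, y, z in m, then the turn about the tool's z in degrees. A call has 1 to 10 rows; each row is the pose to reach, as a shift and turn from the pose measured when the call began, along the tool's axes at that moment; what a row does not reach only later rows make up. A row lasts 1/8 s, in which the tool goes at most 62.5 mm and 10.7 degrees, less where a joint would pass 70% of its speed; a pose out of reach is approached as far as the arm can. A call with a gripper value outside its range is refused whole. "hand" is the gripper's target within -1 to 1 (fully open at 1, half-way at 0, shut at -1), set as the call begins (left out, the last holds). The fingers move at their own pace and stop on an object; the grip force is fixed at half the most. Time passes only in rows, so rows that repeat a pose let the fingers close. It gives the time, the measured TCP pose, the force and the opening at its end, in the units of the state.
- read_state(): the state, without advancing time (a new reading comes with each control period).
- get_image(name): name is "scene" or "top"; returns the picture (384x512x3 uint8, red, green, blue); there is no depth.
- calibration(name): a dict with "fx", "fy", "cx", "cy" (pixels), "position" and "rotation" of the camera in the world. Camera axes: x right, y up, looking along -z (the intrinsics and any distortion apply to the point x, -y, -z); pixel columns grow to the right and rows downward; lengths in mm; the calibration is good to about 2 mm. A picture is of the moment at which its call begins. calibration takes no time and is no camera call.
- job_done(): hands the job in, once; it reports no verdict.
The state is a dict: "clock": time; "joints": joint angles; "joint_vel": joint speeds; "joint_efforts": joint torques, N m; "position": TCP position; "ee_rot": TCP orientation; "contact_force": force on the tool from outside, world axes, zero at the start; "wrist_torque": the same for the moment, N m; "gripper_width": finger opening in mm.
Only numpy, scipy, OpenCV 4.12 (cv2) and the standard library are available. Lean on these libraries where they do the work, as an engineer would, in place of code of your own. Each camera call takes 0.05 s, during which the arm holds its last target.

## Working session

There is one attempt and no reset: what is moved stays moved. The work goes in short steps, Python scripts to look and compute and a tool call to move; the robot and the scene stay as the last step left them, time stands still between calls to the robot, and variables do not carry over. Pictures are saved under pics/ and viewed, and the job is handed in when it is done.

Besides the shell and the picture viewer there is one more tool, called after "Request:" by a JSON object that holds its "fn" and its "kwargs". jog_arm: Moves the arm, as the interface text tells. Its arguments: {"type":"object","properties":{"increments":{"type":"array"},"hand":{"type":"number"}},"required":["increments"]}

```bash
mkdir -p pics; ls; python3 - <<'E'
from bench import *
import cv2
s=read_state(); print({k:s[k] for k in ('clock','position','ee_rot','contact_force','gripper_width')})
for n in ("scene","top"):
    im=get_image(n); cv2.imwrite(f"pics/{n}0.png",im[:,:,::-1]); c=calibration(n); print(n,c)
E
```

```text
pics
{'clock': 0.0, 'position': array([241.92119037, 575.67705667, 247.23624887]), 'ee_rot': array([ 9.80262416e-01, -1.97697818e-01, -1.55172695e-04,  1.06972336e-03]), 'contact_force': array([-0.11875607, -0.03497077, -0.4530393 ]), 'gripper_width': 85.36843863179351}
scene {'fx': 437.0989770951341, 'fy': 437.0989770951341, 'cx': 258.67618239624517, 'cy': 196.7414232630312, 'position': array([1325.93285156,  -46.24779825,  708.96491589]), 'rotation': array([0.30641459, 0.30057017, 0.62599073, 0.65107855])}
top {'fx': 367.37045806840416, 'fy': 367.37045806840416, 'cx': 255.83143913168686, 'cy': 187.3955633229919, 'position': array([429.22970407,   4.53163481, 967.1009798 ]), 'rotation': array([-0.03405476,  0.04305567,  0.71139548, -0.70064467])}
```

View pics/scene0.png

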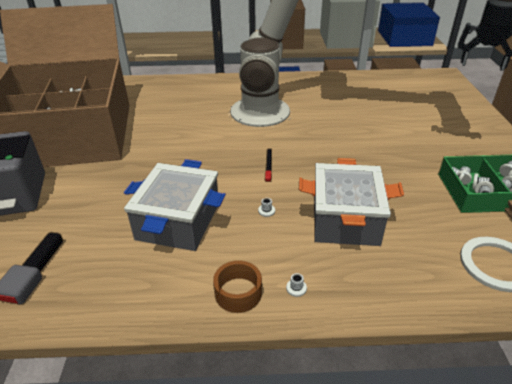

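View pics/top0.png

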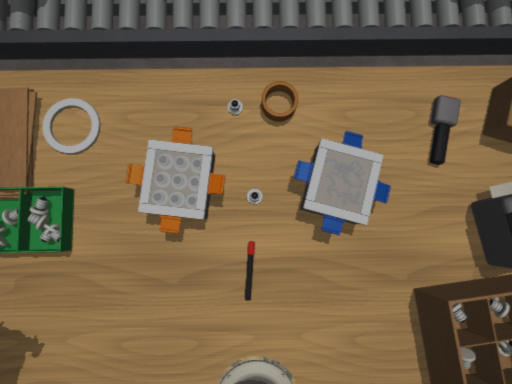

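```bash
cat > h.py <<'E'
import numpy as np, cv2
from scipy.spatial.transform import Rotation as R
from bench import *
def ray(n,px,z):
    c=calibration(n); px=np.atleast_2d(px).astype(float)
    d=np.c_[(px[:,0]-c['cx'])/c['fx'],-(px[:,1]-c['cy'])/c['fy'],-np.ones(len(px))]
    d=R.from_quat(c['rotation']).apply(d); p=c['position']
    return p+d*((z-p[2])/d[:,2])[:,None]
def proj(n,P):
    c=calibration(n); q=R.from_quat(c['rotation']).inv().apply(np.atleast_2d(P)-c['position'])
    return np.c_[c['cx']+c['fx']*q[:,0]/-q[:,2], c['cy']+c['fy']*q[:,1]/q[:,2]]
def omask(im):
    h=cv2.cvtColor(im,cv2.COLOR_RGB2HSV); return cv2.inRange(h,(6,185,120),(16,255,255))
E
python3 - <<'E'
from h import *
for n,(x0,y0,x1,y1) in {'top':(110,115,240,245),'scene':(290,150,410,250)}.items():
    im=cv2.imread(f'pics/{n}0.png')[:,:,::-1].copy()
    h=cv2.cvtColor(im,cv2.COLOR_RGB2HSV)
    w=cv2.inRange(h,(0,0,150),(180,60,255)); m=np.zeros_like(w); m[y0:y1,x0:x1]=w[y0:y1,x0:x1]
    cs=cv2.findContours(m,cv2.RETR_EXTERNAL,cv2.CHAIN_APPROX_NONE)[0]; c=max(cs,key=cv2.contourArea)
    W=ray(n,c[:,0,:],100)[:,:2].astype(np.float32)
    print(n,'rect',cv2.minAreaRect(W))
    ap=cv2.approxPolyDP(c,8,True)[:,0]; print(ap.tolist()); print(ray(n,ap,100)[:,:2].round(1).tolist())
    o=omask(im); mm=np.zeros_like(o); mm[y0:y1,x0:x1]=o[y0:y1,x0:x1]
    k,l,st,ce=cv2.connectedComponentsWithStats(mm)
    for i in range(1,k):
        if st[i,4]>20: print('clip',st[i],ce[i].round(1),ray(n,ce[i],92)[0].round(1))
    v=im.copy(); v[mm>0]=(255,0,255); cv2.drawContours(v,[c],-1,(0,255,0),1)
    cv2.imwrite(f'pics/{n}_seg.png',cv2.resize(v[y0:y1,x0:x1],None,fx=4,fy=4,interpolation=0)[:,:,::-1])
E
```

```text
top rect ((548.2833251953125, 184.46112060546875), (154.0095977783203, 174.2215118408203), 82.54742431640625)
[[148, 140], [138, 211], [202, 218], [211, 147]]
[[642.3, 249.7], [472.4, 270.4], [453.7, 120.3], [623.2, 98.8]]
clip [172 127  20  16 272] [181.9 134.5] [656.8 170.1  92. ]
clip [126 164  17  21 276] [134.2 174.1] [561.2 283.7  92. ]
clip [208 173  17  21 277] [216.1 183.5] [535.8  87.7  92. ]
clip [160 216  21  17 306] [169.9 224. ] [441.  197.2  92. ]
scene rect ((551.6406860351562, 183.25233459472656), (156.81948852539062, 179.68072509765625), 82.63591003417969)
[[315, 164], [316, 210], [390, 213], [380, 166]]
[[459.1, 116.6], [628.7, 95.7], [645.2, 249.5], [474.8, 271.4]]
clip [338 160  17   4  41] [346.3 161.6] [440.9 197.4  92. ]
clip [300 179  15  16 122] [307.5 186.2] [535.3  89.5  92. ]
clip [386 184  17  14 130] [394.1 190.2] [559.3 283.5  92. ]
clip [342 216  12   6  32] [347.7 218.3] [649.  160.3  92. ]
```

```bash
cat >> h.py <<'E'
C=np.array([548.5,184.4]); TH=np.radians(-7.3)
def st():
    s=read_state(); p=np.array(s['position']); r=R.from_quat(s['ee_rot']).as_matrix()
    c,si=np.cos(TH),np.sin(TH); Bx=np.array([[c,si,0],[-si,c,0],[0,0,1]])
    b=Bx@(p-np.r_[C,0])
    print('t',round(s['clock'],2),'box xyz',b.round(1),'tip z',round(p[2]-17,1),'yaw tool x rel box',round(np.degrees(np.arctan2(r[1,0],r[0,0])-TH),2),'F box',(Bx@s['contact_force']).round(1),'w',round(s['gripper_width'],1),'j',np.round(s['joints'],2))
    return b,(Bx@r)
def go(*t):
    b,r=st(); print('shift mm to',t,(r.T@(np.array(t)-b)).round(1))
E
python3 -c "
from h import *
go(117,0,247)"
```

```text
t 0.1 box xyz [-353.8  349.2  247.3] tip z 230.3 yaw tool x rel box -15.5 F box [-0.4  0.6 -0.1] w 85.8 j [ 1.43  0.39  0.01 -0.   -1.19 -0.26]
shift mm to (117, 0, 247) [547.  210.7   0.8]
```

Request:
{"fn": "jog_arm", "kwargs": {"increments": [[0,0,0,-8],[0,0,0,-15.5],[0,0,0,-15.5]], "hand": -1}}

```text
clock: 0.48
position: [241.8, 575.5, 246.8]
ee_rot: [0.998, -0.064, -0.0, 0.001]
contact_force: [0.3, -0.1, -0.1]
gripper_width: 32.1
```

```bash
python3 -c "
from h import *
go(117,0,247)"
```

```text
t 0.47 box xyz [-353.9  349.   246.8] tip z 229.8 yaw tool x rel box -0.09 F box [ 0.4 -0.  -0.1] w 32.1 j [ 1.43  0.39  0.01 -0.   -1.19  0.01]
shift mm to (117, 0, 247) [471.5 348.2   0.5]
```

Request:
{"fn": "jog_arm", "kwargs": {"increments": [[0.047,0.035,0,0],[0.094,0.07,0,0],[0.141,0.104,0,0],[0.188,0.139,0,0],[0.236,0.174,0,0],[0.283,0.209,0,0],[0.33,0.244,0,0],[0.377,0.279,0,0],[0.425,0.313,0,0],[0.471,0.348,0,0]]}}

```text
clock: 1.72
position: [665.3, 168.4, 247.2]
ee_rot: [0.998, -0.066, -0.001, 0.002]
contact_force: [-0.2, 0.7, 0.6]
gripper_width: 0.0
```

```bash
python3 -c "
from h import *
go(117,0,140)"
```

```text
t 1.73 box xyz [117.9  -1.1 247.2] tip z 230.2 yaw tool x rel box -0.24 F box [-0.3  0.7  0.6] w 0.0 j [ 0.48  0.49  0.18  0.   -1.26  0.95]
shift mm to (117, 0, 140) [ -0.8  -1.4 107.2]
```

Request:
{"fn": "jog_arm", "kwargs": {"increments": [[-0.001,-0.001,0.04,0],[-0.001,-0.001,0.08,0],[-0.001,-0.001,0.105,0],[-0.001,-0.001,0.105,0]]}}

```text
clock: 2.22
position: [662.9, 168.4, 139.3]
ee_rot: [0.998, -0.067, -0.003, 0.003]
contact_force: [-0.3, 0.7, 0.0]
gripper_width: 0.4
```

```bash
python3 - <<'E'
from h import *
go(117,0,67)
im=get_image('scene'); cv2.imwrite('pics/s1.png',cv2.resize(im[60:260,250:450],None,fx=3,fy=3)[:,:,::-1])
E
```

```text
t 2.23 box xyz [115.5  -1.3 139.3] tip z 122.3 yaw tool x rel box -0.36 F box [-0.4  0.6  0. ] w 0.4 j [ 0.49  0.57  0.03  0.   -1.04  0.95]
shift mm to (117, 0, 67) [ 1.9 -1.7 72.3]
```

View pics/s1.png

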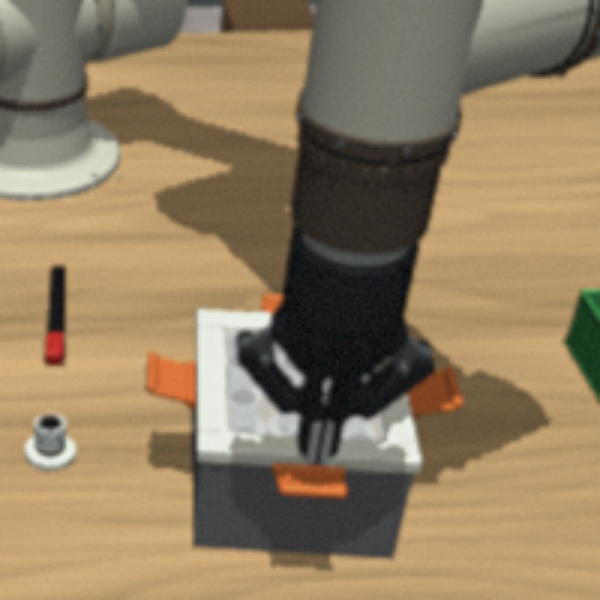

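Request:
{"fn": "jog_arm", "kwargs": {"increments": [[0.002,-0.001,0.01,0],[0.002,-0.001,0.02,0],[0.002,-0.001,0.03,0],[0.002,-0.001,0.04,0],[0.002,-0.001,0.05,0],[0.002,-0.001,0.06,0],[0.002,-0.001,0.07,0],[0.002,-0.001,0.07,0]]}}

```text
clock: 3.28
position: [665.3, 169.1, 69.9]
ee_rot: [0.998, -0.066, -0.003, 0.003]
contact_force: [-0.1, -0.5, -0.1]
gripper_width: -0.0
```

```bash
python3 - <<'E'
from h import *
go(109,0,69)
im=get_image('scene'); cv2.imwrite('pics/s2.png',cv2.resize(im[60:260,250:450],None,fx=3,fy=3)[:,:,::-1])
E
```

```text
t 3.27 box xyz [117.8  -0.4  69.9] tip z 52.9 yaw tool x rel box -0.32 F box [-0.  -0.5 -0.1] w -0.0 j [ 0.48  0.64 -0.03  0.   -0.91  0.95]
shift mm to (109, 0, 69) [-8.8 -0.3  0.9]
```

View pics/s2.png

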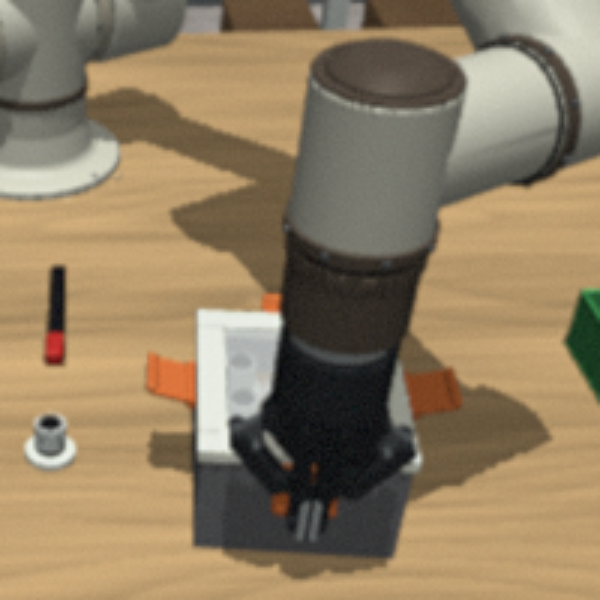

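Request:
{"fn": "jog_arm", "kwargs": {"increments": [[-0.002,0,0,0],[-0.004,0,0,0],[-0.006,0,0,0],[-0.006,0,0,0]]}}

```text
clock: 3.82
position: [659.4, 169.9, 70.6]
ee_rot: [0.998, -0.066, -0.002, 0.003]
contact_force: [-0.0, -0.0, 0.1]
gripper_width: -0.1
```

```bash
python3 -c "
from h import *
st()"
```

```text
t 3.83 box xyz [111.8  -0.3  70.6] tip z 53.6 yaw tool x rel box -0.31 F box [-0.  -0.   0.1] w -0.1 j [ 0.49  0.63 -0.04  0.   -0.9   0.95]
```

Request:
{"fn": "jog_arm", "kwargs": {"increments": [[-0.002,0,0,0],[-0.003,0,0,0],[-0.004,0,0,0],[-0.004,0,0,0]]}}

```text
clock: 4.32
position: [657.0, 170.3, 70.8]
ee_rot: [0.998, -0.066, -0.001, 0.002]
contact_force: [5.8, -1.4, -3.1]
gripper_width: -0.1
```

```bash
python3 -c "
from h import *
st()"
```

```text
t 4.33 box xyz [109.4  -0.2  70.8] tip z 53.8 yaw tool x rel box -0.3 F box [ 5.9 -0.6 -3.1] w -0.1 j [ 0.49  0.63 -0.05  0.   -0.89  0.94]
```

Request:
{"fn": "jog_arm", "kwargs": {"increments": [[-0.002,0,0,0],[-0.003,0,0,0],[-0.003,0,0,0]]}}

```text
clock: 4.7
position: [656.8, 170.4, 70.9]
ee_rot: [0.998, -0.066, 0.002, 0.002]
contact_force: [9.5, -2.7, -5.8]
gripper_width: 0.1
```

```bash
python3 -c "
from h import *
st()"
```

```text
t 4.7 box xyz [ 1.092e+02 -1.000e-01  7.090e+01] tip z 53.9 yaw tool x rel box -0.29 F box [ 9.7 -1.5 -5.8] w 0.1 j [ 0.49  0.63 -0.06  0.01 -0.88  0.94]
```

Request:
{"fn": "jog_arm", "kwargs": {"increments": [[0.008,0,0,0],[0.018,0,0,0],[0.018,0,-0.04,0],[0.018,0,-0.08,0],[-0.03,0,-0.08,0],[-0.08,0,-0.08,0],[-0.13,0,-0.08,0],[-0.18,0,-0.08,0],[-0.227,0,-0.08,0],[-0.227,0,-0.08,0]]}}

```text
clock: 5.95
position: [428.8, 200.4, 150.3]
ee_rot: [0.998, -0.065, 0.002, 0.002]
contact_force: [0.6, 0.5, 0.6]
gripper_width: -0.2
```

```bash
python3 - <<'E'
from h import *
go(-118,0,67)
for n,(x0,y0,x1,y1) in {'scene':(250,60,450,260),'top':(90,90,290,290)}.items():
    im=get_image(n); cv2.imwrite(f'pics/{n}3.png',cv2.resize(im[y0:y1,x0:x1],None,fx=3,fy=3)[:,:,::-1])
E
```

```text
t 5.95 box xyz [-120.8    0.7  150.3] tip z 133.3 yaw tool x rel box -0.13 F box [0.5 0.6 0.6] w -0.2 j [ 0.78  0.23 -0.5   0.01 -0.84  0.65]
shift mm to (-118, 0, 67) [ 2.5  0.4 83.3]
```

View pics/scene3.png

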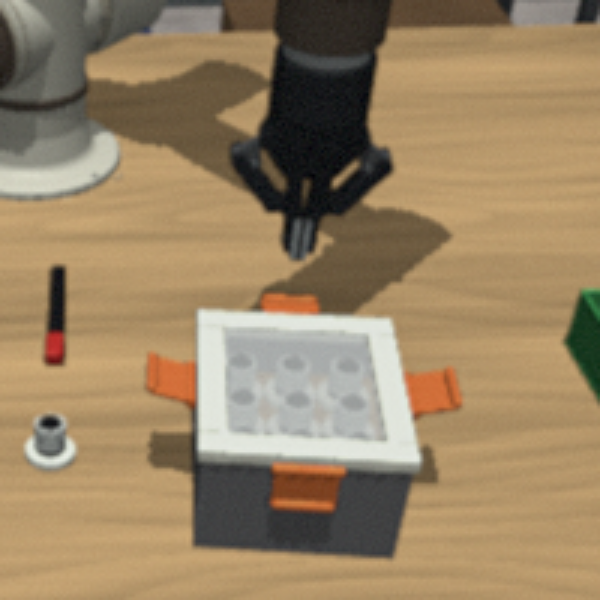

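View pics/top3.png

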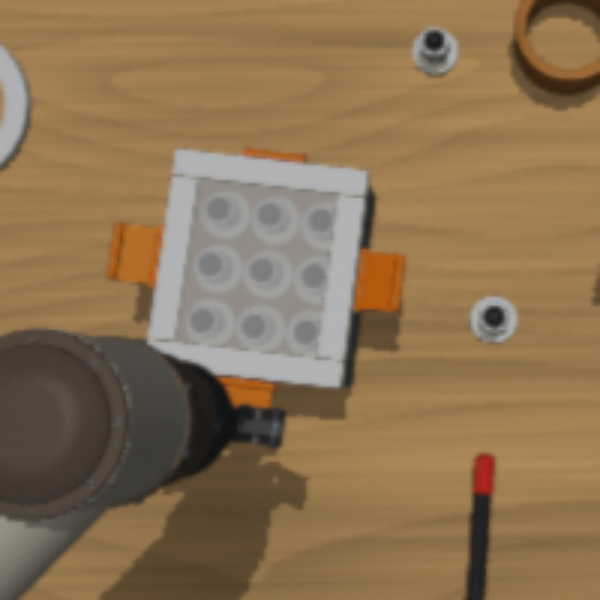

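The +x clip (crop pixels ~(305,488) in the scene view) now hangs against the wall; the others are still raised, and the gripper stands over the −x side. Next is the −x clip.

Request:
{"fn": "jog_arm", "kwargs": {"increments": [[0.002,0,0.02,0],[0.002,0,0.03,0],[0.002,0,0.04,0],[0.002,0,0.05,0],[0.002,0,0.06,0],[0.002,0,0.07,0],[0.002,0,0.082,0],[0.002,0,0.082,0]]}}

```text
clock: 7.05
position: [433.2, 200.0, 67.2]
ee_rot: [0.998, -0.066, 0.002, 0.002]
contact_force: [-0.0, 0.2, -0.7]
gripper_width: 0.1
```

```bash
python3 -c "
from h import *
go(-110,0,68)"
```

```text
t 7.05 box xyz [-116.4    0.8   67.2] tip z 50.2 yaw tool x rel box -0.24 F box [-0.   0.2 -0.7] w 0.1 j [ 0.78  0.36 -0.58  0.01 -0.63  0.65]
shift mm to (-110, 0, 68) [ 6.4  0.8 -0.8]
```

Request:
{"fn": "jog_arm", "kwargs": {"increments": [[0.002,0,0,0],[0.004,0,0,0],[0.006,0,0,0],[0.007,0,0,0],[0.008,0,0,0],[0.008,0,0,0]]}}

```text
clock: 7.8
position: [441.2, 198.9, 67.3]
ee_rot: [0.998, -0.066, 0.002, 0.002]
contact_force: [-0.5, -0.8, -0.0]
gripper_width: 0.3
```

```bash
python3 -c "
from h import *
st()"
```

```text
t 7.8 box xyz [-108.3    0.8   67.3] tip z 50.3 yaw tool x rel box -0.25 F box [-0.4 -0.9 -0. ] w 0.3 j [ 0.76  0.37 -0.56  0.01 -0.64  0.67]
```

Request:
{"fn": "jog_arm", "kwargs": {"increments": [[0.001,0,0,0],[0.002,0,0,0],[0.003,0,0,0],[0.003,0,0,0]]}}

```text
clock: 8.3
position: [442.0, 198.6, 67.2]
ee_rot: [0.998, -0.066, -0.0, 0.003]
contact_force: [-10.7, 4.1, 4.1]
gripper_width: -0.1
```

```bash
python3 -c "
from h import *
st()"
```

```text
t 8.3 box xyz [-107.4    0.5   67.2] tip z 50.2 yaw tool x rel box -0.28 F box [-11.1   2.7   4.1] w -0.1 j [ 0.76  0.37 -0.56  0.01 -0.64  0.67]
```

Request:
{"fn": "jog_arm", "kwargs": {"increments": [[-0.008,0,0,0],[-0.018,0,0,0],[-0.018,0,-0.04,0],[-0.018,0,-0.08,0],[-0.018,0,-0.09,10],[-0.018,0,-0.09,20],[-0.018,0,-0.09,30],[-0.018,0,-0.09,40],[-0.018,0,-0.09,50],[-0.018,0,-0.09,60]]}}

```text
clock: 9.55
position: [424.1, 201.4, 157.2]
ee_rot: [0.83, -0.558, 0.001, 0.002]
contact_force: [0.5, -0.2, 0.0]
gripper_width: -0.0
```

Request:
{"fn": "jog_arm", "kwargs": {"increments": [[0,0,0,10],[0,0,0,20],[0,0,0,30],[0,0,0,30]]}}

```text
clock: 10.05
position: [423.9, 201.4, 157.3]
ee_rot: [-0.658, 0.753, -0.002, -0.002]
contact_force: [-0.8, -0.6, 0.4]
gripper_width: -0.2
```

```bash
python3 -c "
from h import *
go(1,108,150)"
```

```text
t 10.05 box xyz [-125.7    1.   157.3] tip z 140.3 yaw tool x rel box -90.48 F box [-0.8 -0.7  0.4] w -0.2 j [ 0.79  0.22 -0.49  0.01 -0.86 -0.93]
shift mm to (1, 108, 150) [-108.1 -125.8    6.9]
```

Request:
{"fn": "jog_arm", "kwargs": {"increments": [[-0.022,-0.026,0,0],[-0.054,-0.063,0,0],[-0.086,-0.1,0,0],[-0.108,-0.126,0.006,0],[-0.108,-0.126,0.006,0]]}}

```text
clock: 10.68
position: [564.6, 292.1, 149.3]
ee_rot: [-0.658, 0.753, -0.002, -0.002]
contact_force: [-1.7, -0.0, 0.7]
gripper_width: 0.4
```

```bash
python3 - <<'E'
from h import *
go(1,108,66)
for n,(x0,y0,x1,y1) in {'scene':(250,60,450,260)}.items():
    im=get_image(n); cv2.imwrite(f'pics/{n}4.png',cv2.resize(im[y0:y1,x0:x1],None,fx=3,fy=3)[:,:,::-1])
E
```

```text
t 10.68 box xyz [  2.3 108.8 149.3] tip z 132.3 yaw tool x rel box -90.34 F box [-1.7 -0.3  0.7] w 0.4 j [ 0.73  0.48 -0.1   0.01 -0.99 -0.87]
shift mm to (1, 108, 66) [ 0.3  1.3 83.3]
```

View pics/scene4.png

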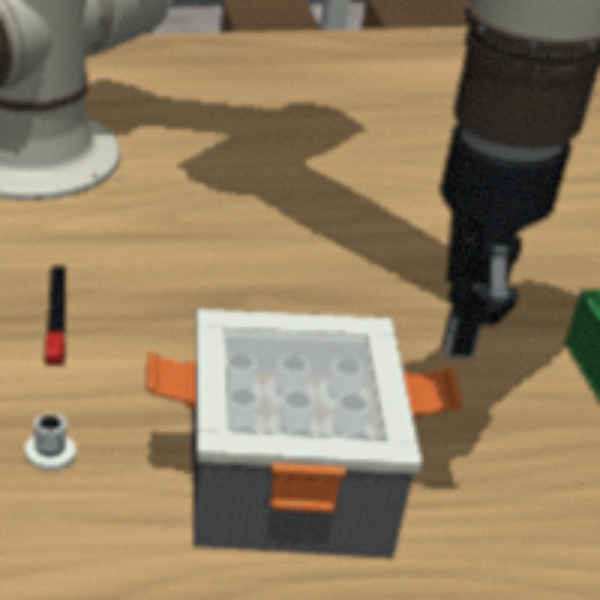

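The −x clip no longer shows behind the lid (it was at crop (290,303)), and the fingers stand over the +y clip at (430,390). Descending.

Request:
{"fn": "jog_arm", "kwargs": {"increments": [[0,0.001,0.02,0],[0,0.001,0.03,0],[0,0.001,0.04,0],[0,0.001,0.05,0],[0,0.001,0.06,0],[0,0.001,0.07,0],[0,0.001,0.082,0],[0,0.001,0.082,0]]}}

```text
clock: 11.72
position: [561.6, 290.3, 65.9]
ee_rot: [-0.658, 0.753, -0.002, -0.004]
contact_force: [-0.3, 0.1, -0.6]
gripper_width: 0.3
```

Request:
{"fn": "jog_arm", "kwargs": {"increments": [[0.002,0,0,0],[0.004,0,0,0],[0.006,0,0,0],[0.008,0,0,0],[0.008,0,0,0]]}}

```text
clock: 12.35
position: [560.6, 282.6, 66.1]
ee_rot: [-0.658, 0.753, -0.002, -0.004]
contact_force: [-0.9, 2.2, -1.5]
gripper_width: 0.2
```

```bash
python3 -c "
from h import *
st()"
```

```text
t 12.35 box xyz [-0.5 98.9 66.1] tip z 49.1 yaw tool x rel box -90.4 F box [-1.2  2.1 -1.5] w 0.2 j [ 0.73  0.57 -0.2   0.   -0.82 -0.86]
```

Request:
{"fn": "jog_arm", "kwargs": {"increments": [[0.001,0,0,0],[0.002,0,0,0],[0.003,0,0,0],[0.003,0,0,0]]}}

```text
clock: 12.85
position: [560.6, 282.1, 66.3]
ee_rot: [-0.658, 0.753, -0.001, -0.001]
contact_force: [-0.7, 8.4, -3.7]
gripper_width: 0.2
```

```bash
python3 -c "
from h import *
st()"
```

```text
t 12.85 box xyz [-0.4 98.5 66.3] tip z 49.3 yaw tool x rel box -90.37 F box [-1.7  8.2 -3.7] w 0.2 j [ 0.72  0.56 -0.2   0.   -0.81 -0.86]
```

Request:
{"fn": "jog_arm", "kwargs": {"increments": [[-0.008,0,0,0],[-0.018,0,0,0],[-0.018,0,-0.04,0],[-0.018,0,-0.085,0],[0.03,0,-0.085,0],[0.08,0,-0.085,0],[0.13,0,-0.085,0],[0.18,0,-0.085,0],[0.207,0,-0.085,0],[0.207,0,-0.085,0]]}}

```text
clock: 14.1
position: [532.7, 75.4, 152.2]
ee_rot: [-0.657, 0.754, -0.001, -0.002]
contact_force: [0.6, 0.1, 0.7]
gripper_width: 0.0
```

```bash
python3 - <<'E'
from h import *
go(1,-108,66)
for n,(x0,y0,x1,y1) in {'scene':(250,60,450,260)}.items():
    im=get_image(n); cv2.imwrite(f'pics/{n}5.png',cv2.resize(im[y0:y1,x0:x1],None,fx=3,fy=3)[:,:,::-1])
E
```

```text
t 14.1 box xyz [  -1.9 -110.1  152.2] tip z 135.2 yaw tool x rel box -90.53 F box [0.6 0.2 0.7] w 0.0 j [ 0.44  0.33 -0.34  0.   -0.9  -0.58]
shift mm to (1, -108, 66) [-2.5 -2.9 86.1]
```

View pics/scene5.png

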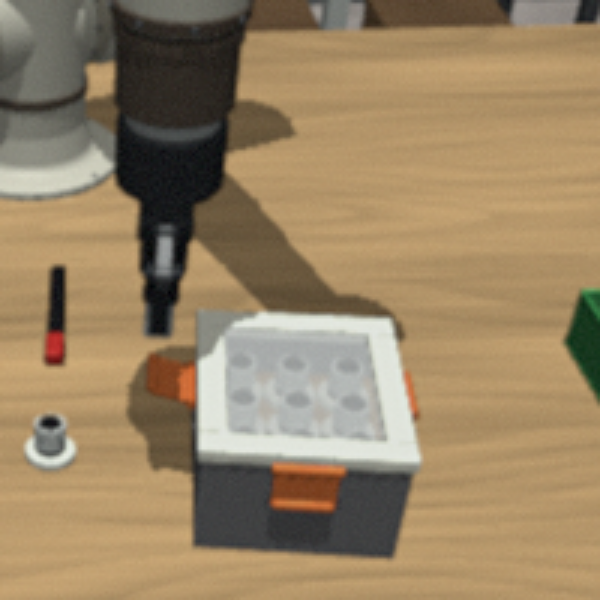

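The +y clip is down (thin strip at crop (412,395)); the −y clip at (172,378) is the last one raised, with the fingers over it.

Request:
{"fn": "jog_arm", "kwargs": {"increments": [[-0.002,-0.002,0.02,0],[-0.002,-0.002,0.03,0],[-0.002,-0.002,0.04,0],[-0.002,-0.002,0.05,0],[-0.002,-0.002,0.06,0],[-0.002,-0.002,0.07,0],[-0.002,-0.002,0.085,0],[-0.002,-0.002,0.085,0]]}}

```text
clock: 15.15
position: [534.0, 77.4, 65.4]
ee_rot: [-0.657, 0.753, -0.0, -0.003]
contact_force: [-1.0, 0.3, -0.5]
gripper_width: 0.2
```

Request:
{"fn": "jog_arm", "kwargs": {"increments": [[-0.002,0,0,0],[-0.004,0,0,0],[-0.006,0,0,0],[-0.007,0,0,0],[-0.007,0,0,0]]}}

```text
clock: 15.78
position: [535.0, 84.5, 65.5]
ee_rot: [-0.658, 0.753, -0.0, -0.003]
contact_force: [-0.5, -1.2, -0.7]
gripper_width: 0.2
```

```bash
python3 -c "
from h import *
st()"
```

```text
t 15.78 box xyz [  -0.7 -100.8   65.5] tip z 48.5 yaw tool x rel box -90.48 F box [-0.3 -1.2 -0.7] w 0.2 j [ 0.46  0.45 -0.42  0.   -0.7  -0.6 ]
```

Request:
{"fn": "jog_arm", "kwargs": {"increments": [[-0.001,0,0,0],[-0.002,0,0,0],[-0.003,0,0,0],[-0.004,0,0,0],[-0.004,0,0,0]]}}

```text
clock: 16.4
position: [535.2, 86.9, 65.4]
ee_rot: [-0.657, 0.753, -0.001, -0.005]
contact_force: [1.0, -7.8, 0.2]
gripper_width: 0.3
```

```bash
python3 -c "
from h import *
st()"
```

```text
t 16.4 box xyz [ -0.8 -98.4  65.4] tip z 48.4 yaw tool x rel box -90.49 F box [ 2.  -7.6  0.2] w 0.3 j [ 0.46  0.45 -0.42  0.01 -0.71 -0.6 ]
```

Request:
{"fn": "jog_arm", "kwargs": {"increments": [[0.008,0,0,0],[0.018,0,0,0],[0.018,0,-0.04,0],[0.018,0,-0.085,0],[0.018,0,-0.13,0],[0.018,0.04,-0.17,0],[0.018,0.09,-0.17,0],[0.018,0.13,-0.17,0],[0.018,0.13,-0.17,0]]}}

```text
clock: 17.52
position: [402.7, 87.5, 236.8]
ee_rot: [-0.658, 0.753, -0.0, -0.004]
contact_force: [0.2, 0.0, -0.7]
gripper_width: -0.1
```

```bash
python3 - <<'E'
from h import *
st()
for n,(x0,y0,x1,y1) in {'scene':(0,0,512,384),'top':(0,0,512,384)}.items():
    im=get_image(n); cv2.imwrite(f'pics/{n}6f.png',im[:,:,::-1])
    if n=='scene': a,b,c,d=290,140,410,260
    else: a,b,c,d=110,110,240,240
    cv2.imwrite(f'pics/{n}6.png',cv2.resize(im[b:d,a:c],None,fx=4,fy=4)[:,:,::-1])
    o=omask(im)[b:d,a:c]; k,l,s,ce=cv2.connectedComponentsWithStats(o)
    for i in range(1,k):
        if s[i,4]>4: print(n,s[i]+[a,b,0,0,0])
    old=cv2.imread(f'pics/{n}0.png')[:,:,::-1]
    f=lambda I:cv2.inRange(cv2.cvtColor(np.ascontiguousarray(I),cv2.COLOR_RGB2HSV),(105,150,60),(125,255,255))
    sl=np.s_[150:250,115:235] if n=='scene' else np.s_[120:245,285:400]
    print(n,'blue px',(f(old)[sl]>0).sum(),(f(im)[sl]>0).sum(),'changed',((f(old)[sl]>0)!=(f(im)[sl]>0)).sum())
E
```

```text
t 17.52 box xyz [-132.3 -114.6  236.8] tip z 219.8 yaw tool x rel box -90.38 F box [ 0.2  0.1 -0.7] w -0.1 j [ 0.61  0.03 -0.49  0.   -1.06 -0.75]
scene [311 181   4  23  43]
scene [347 217   6   1   6]
scene [342 220   7   4  11]
scene [350 221   5   3   6]
scene [356 221   6   9  23]
scene [341 225   5   3   6]
scene blue px 763 757 changed 12
top [172 140  20   3  28]
top [142 167   1   6   6]
top [208 173   7  21  81]
top [141 174   1   5   5]
top [140 180   1   5   5]
top blue px 979 979 changed 6
```

View pics/scene6.png

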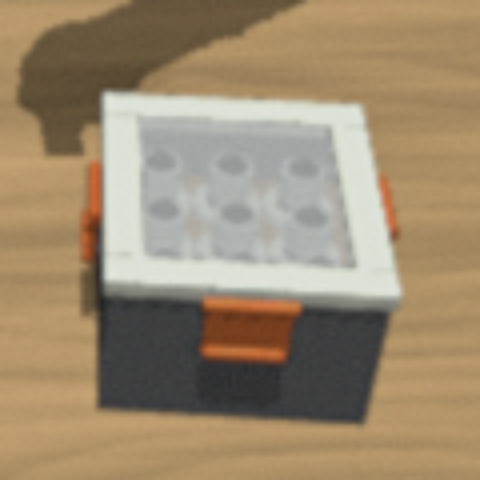

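View pics/top6.png

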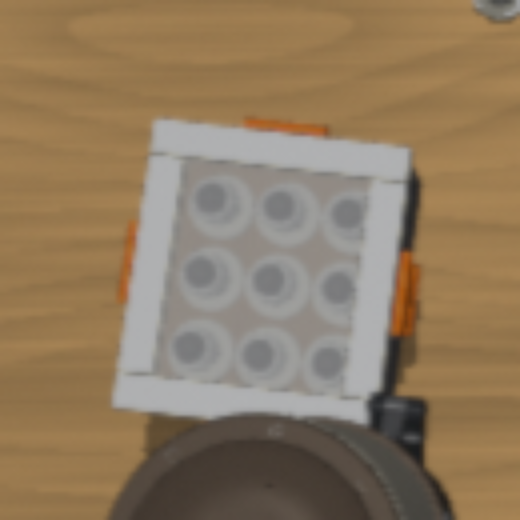

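Three clips are visibly down (scene crop: (250,330), (92,210), (390,205)); the blue clips are unchanged. The arm hides the −x side from above, so I'll move it aside and check that too.

Request:
{"fn": "jog_arm", "kwargs": {"increments": [[-0.03,0.01,0,0],[-0.07,0.02,0,0],[-0.115,0.03,0,0],[-0.16,0.04,0,0],[-0.205,0.05,0,0],[-0.25,0.06,0,0],[-0.29,0.075,0,0],[-0.33,0.09,0,0],[-0.36,0.1,0,0],[-0.36,0.1,0,0]]}}

```text
clock: 18.88
position: [355.1, 460.5, 233.3]
ee_rot: [-0.658, 0.753, -0.001, -0.004]
contact_force: [0.4, -0.6, -1.0]
gripper_width: -0.1
```

```bash
python3 - <<'E'
from h import *
st()
c,s=np.cos(TH),np.sin(TH)
C2=C+[0.9*c,0.9*s]
vis={}
for n in ('scene','top'):
    im=get_image(n); a,b,cc,d=(290,140,410,260) if n=='scene' else (110,110,240,240)
    v=cv2.resize(im[b:d,a:cc],None,fx=4,fy=4)
    for k in range(4):
        D=92 if k%2==0 else 82
        ph=TH+k*np.pi/2; u=np.array([np.cos(ph),np.sin(ph)]); w=np.array([-u[1],u[0]])
        P=[np.r_[C2+u*o+w*t,z] for o,t,z in ((D+2,-23,90),(D+2,23,90),(D+6,23,54),(D+6,-23,54))]
        q=((proj(n,P)-[a,b]+.5)*4).round().astype(int)
        cv2.polylines(v,[q],True,(0,255,0),1)
    cv2.imwrite(f'pics/{n}7.png',v[:,:,::-1])
E
```

```text
t 18.88 box xyz [-227.   249.3  233.3] tip z 216.3 yaw tool x rel box -90.38 F box [ 0.5 -0.6 -1. ] w -0.1 j [ 1.19  0.33 -0.12 -0.   -1.13 -1.33]
```

View pics/scene7.png

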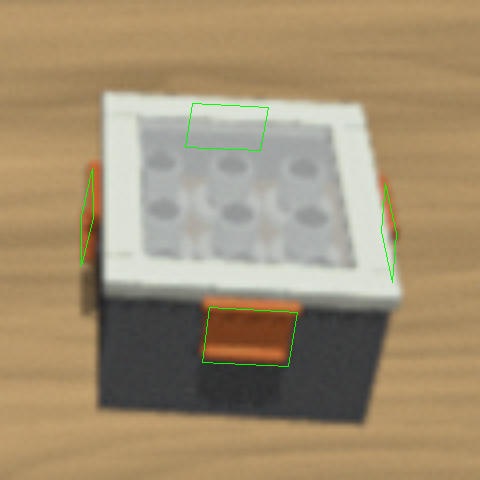

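View pics/top7.png

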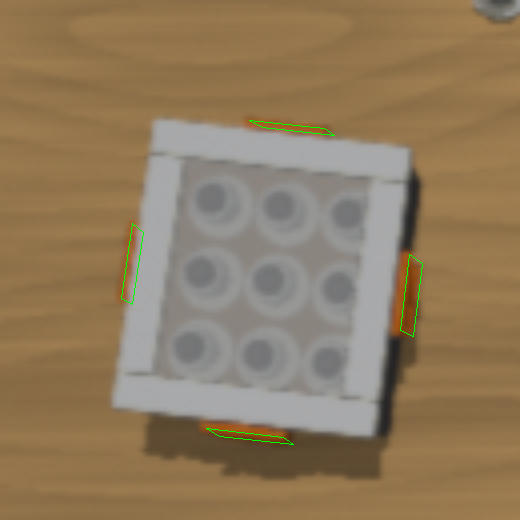

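All four clips match the outline expected at angle 0, to about a pixel. In the top crop they are at (290,127), (410,295), (128,263) and (248,432). Handing in.

```bash
python3 -c "
from bench import *
print(job_done()); print(read_state()['clock'])"
```

```text
the job is handed in; nothing more can be done
None
the job is handed in; nothing more can be done
```

I flipped all four orange clips down, in the order +x, −x, +y, −y. With the gripper shut, I pushed each flap down from above, then pressed it in until the fingers stalled against it at about 8–11 N. That is well under the 40 N limit. I handed the job in just after 18.9 s on the clock, with the arm clear of everything.

- **Clips flat:** in the last pictures, the +x, +y and −y clips match the outline expected at angle 0 in both views, to about a pixel. The −x clip can only be confirmed from the top view, because the lid hides it in the scene view; it matches there. The fingers also stalled within about 1 mm of where a flat clip should stop them.
- **Blue box:** it looks untouched. From above the blue area is the same 979 pixels as at the start. In the scene view it went from 763 to 757, with 12 pixels changed, which I take as image noise.
- **Failures:** no check failed. The box centre I had estimated was about 1 mm off along x, which the force-guided pressing took up.

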